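# Ring up the customer's tea tin at the market stall

## Robot

A 7-joint arm with a two-finger parallel gripper is mounted at the origin on the work surface. World frame = base frame: x ahead of the robot, y to its left, z up, the work surface at z = 0. Lengths are in mm, angles in rad, forces in N, time in s.
With the tool pointing down it reaches from about 400 to 875 mm from the base axis. Payload 4.4 kg.
Tool frame: the origin (TCP) lies midway between the tips of the shut fingers; the grasp point (between the pads) lies 19 mm behind it; z points along the fingers, y is the line along which they close (so a half turn about z gives the same grasp; the last joint's range is limited). The gripper opens to 85 mm and grips with 20 to 120 N. Pads are 22 mm wide; open, the fingers measure 114 mm over their backs; the gripper's body (76 mm by 85 mm) begins 54 mm behind the grasp point. The pads swing forward as they close: fully open they stand 13 mm farther back than shut.
Start: joints at [-1.311, 0.628, 0.038, 1.517, -0.027, 0.996, -0.02], TCP at [208.019, 615.83, 198.213] pointing down, gripper open.
Joint ranges: [-3.06, 3.06], [-0.37, 2.12], [-1.25, 1.32], [0.18, 2.47], [-1.1, 4.24], [0.23, 1.98], [-2.94, 2.94]. Speed limits (rad/s): [2.57, 2.57, 3.14, 3.14, 3.14, 3.14, 3.14].

## Interface

Orientations are given as [roll, pitch, yaw] about the fixed x, y, z axes, in that order (R = Rz(yaw) Ry(pitch) Rx(roll)).
In Python, from cell import ctrl gives the robot as it stands. The module is installed in compiled form; this text tells all that it offers.
- The arm moves only by the tool step_arm, never from a script. Its argument "commands" is one flat list of numbers, 7 for each row, row after row: the shift along the tool's x, y, z in cm, then the turn, a rotation vector about the tool's x, y, z in rad, then the opening, from 0 (shut) to 1 (fully open). A call has 1 to 10 rows; each row is the pose to reach, as a shift and turn from the pose commanded when the call began, along the tool's axes at that moment; what a row does not reach only later rows make up. A row lasts 1/10 s, in which the tool goes at most 50 mm and 8.59 degrees, less where a joint would pass 70% of its speed; a pose out of reach is approached as far as the arm can. A call with a gripper value outside its range is refused whole. The fingers move at their own pace and stop on an object; the grip force is fixed at half the most. Time passes only in rows, so rows that repeat a pose let the fingers close. It gives the time, the measured TCP pose, the force, the opening and the grip force at its end, in the units of the state.
- ctrl.read_state(): the state, without advancing time (a new reading comes with each control period).
- ctrl.get_image(name): name is "scene" or "top"; returns a dict with "image" (480x640x3 uint8, red, green, blue), "range_z" (480x640 float32, mm along the optical axis (not along the pixel's ray), 0 where there is no reading), "vfov" (degrees; the focal length in pixels is half the picture's height over the tangent of half this angle, whatever the lens; pixels are square), "cx", "cy" (the principal point, pixels), "world_to_cam" (4x4, takes a point from world to camera coordinates). Camera axes: x right, y down, z forward; pixel columns grow to the right and rows downward; lengths in mm; the calibration is good to about 2 mm. A picture is of the moment at which its call begins.
- ctrl.finish_job(): hands the job in; it is judged then, once.
The state is a dict: "clock": time; "qpos": joint angles; "qd": joint speeds; "tau": joint torques, N m; "eef_pos": TCP position; "tool_rot": TCP orientation; "force": force on the tool from outside, world axes, zero at the start; "torque": the same for the moment, N m; "width": finger opening in mm; "gripper_force": force on a finger pad.
Only numpy, scipy, OpenCV 4.12 (cv2) and the standard library are available. Lean on these libraries where they do the work, as an engineer would, in place of code of your own. Each camera call takes 0.05 s, during which the arm holds its last target. There are 200 camera calls.

## Task

A customer has set one tea tin on the green-bordered mat. Using only the fingertips, gently press the product key of that tin's colour on the sales console fully down for a moment and let it come up, then press the green total key down in the same way and withdraw. Press no other product key, and grasp or shift nothing: the tins and everything else on the counter stay where they stand.

Things in the scene. Friction and masses are not known exactly. Their poses are not given: they have to be found in the camera images.
- key_red_top (a point): centre of the top face of the red product key: a round red push key 32 mm across in a black collar 48 mm across, on the sales console. Its top stands 59 mm above the counter and 12 mm above its collar; it moves straight down. Which of the four product places it has varies; neighbouring product keys are 66 mm apart, centre to centre.
- key_red (a joint): how far the red product key is pressed down, m: 0 up, 0.008 fully down. A spring resists with 1.2 N at the start and 4 N fully down, and lifts it again.
- key_yellow_top (a point): centre of the top face of the yellow product key: a round yellow push key 32 mm across in a black collar 48 mm across, on the sales console. Its top stands 59 mm above the counter and 12 mm above its collar; it moves straight down. Which of the four product places it has varies; neighbouring product keys are 66 mm apart, centre to centre.
- key_yellow (a joint): how far the yellow product key is pressed down, m: 0 up, 0.008 fully down. A spring resists with 1.2 N at the start and 4 N fully down, and lifts it again.
- key_blue_top (a point): centre of the top face of the blue product key: a round blue push key 32 mm across in a black collar 48 mm across, on the sales console. Its top stands 59 mm above the counter and 12 mm above its collar; it moves straight down. Which of the four product places it has varies; neighbouring product keys are 66 mm apart, centre to centre.
- key_blue (a joint): how far the blue product key is pressed down, m: 0 up, 0.008 fully down. A spring resists with 1.2 N at the start and 4 N fully down, and lifts it again.
- key_white_top (a point): centre of the top face of the white product key: a round white push key 32 mm across in a black collar 48 mm across, on the sales console. Its top stands 59 mm above the counter and 12 mm above its collar; it moves straight down. Which of the four product places it has varies; neighbouring product keys are 66 mm apart, centre to centre.
- key_white (a joint): how far the white product key is pressed down, m: 0 up, 0.008 fully down. A spring resists with 1.2 N at the start and 4 N fully down, and lifts it again.
- key_total_top (a point): centre of the top face of the green total key: a round push key 42 mm across in a black collar 58 mm across, alone on the steel-coloured end of the console, its top 59 mm above the counter; moves straight down. At least 93 mm from every product key, centre to centre.
- key_total (a joint): how far the green total key is pressed down, m: 0 up, 0.008 fully down; the same spring as the product keys.
- console: grey sales console fixed to the counter, 150 (x) by 250 (y) by 35 (z) mm, origin at the centre of its underside, z up. The four product keys stand in a 2 by 2 block on the black field of its +y part, the total key on the steel field at its -y end.
- sale_mat: flat mat on the counter where the customer's tin stands: 130 mm square, 1 mm thick, black with a green border; origin at its centre. It lies to the left or the right of the console.
- runner: flat pale wood display board on the counter, 340 (x) by 120 (y) mm, 1 mm thick, origin at its centre; the three tins that are not being bought stand on it, on the other side of the console from the mat.
- tin_red: red house-shaped tea tin with gilt bands, loose, about 100 to 210 g: 50 (x) by 60 (y) mm, walls 60 mm high, gable roof with its ridge along y 85 mm above the counter; origin at the centre of its underside. It stands either on the mat (the tin being bought) or on the display board.
- tin_yellow: yellow house-shaped tea tin with gilt bands, loose, about 100 to 210 g: 50 (x) by 60 (y) mm, walls 60 mm high, gable roof with its ridge along y 85 mm above the counter; origin at the centre of its underside. It stands either on the mat (the tin being bought) or on the display board.
- tin_blue: blue house-shaped tea tin with gilt bands, loose, about 100 to 210 g: 50 (x) by 60 (y) mm, walls 60 mm high, gable roof with its ridge along y 85 mm above the counter; origin at the centre of its underside. It stands either on the mat (the tin being bought) or on the display board.
- tin_white: white house-shaped tea tin with gilt bands, loose, about 100 to 210 g: 50 (x) by 60 (y) mm, walls 60 mm high, gable roof with its ridge along y 85 mm above the counter; origin at the centre of its underside. It stands either on the mat (the tin being bought) or on the display board.
- honey_amber: loose honey jar with a brass lid, 60 mm across, 75 mm high; origin at the centre of its underside
- honey_dark: loose honey jar with a black lid and a paper label, 60 mm across, 75 mm high; origin at the centre of its underside
- card_reader: loose black card reader lying flat, 150 (along its x) by 75 by 35 mm high; origin at the centre of its underside; not part of the console
There are look-alikes about, which are no part of the job. What is shaped like the honey_dark but pink or turquoise is not meant.

How it is judged (in metres and radians):
On the way, in this order (a step that is already met when the one before it is completed fails the run):
1. the product key of the colour of the tin on the mat is pressed down (5 mm or more of its 8 mm) with the total key up (((horizontal distance between tin_red and sale_mat below 0.05 m and value of joint key_red above 0.005 m) or (horizontal distance between tin_yellow and sale_mat below 0.05 m and value of joint key_yellow above 0.005 m) or (horizontal distance between tin_blue and sale_mat below 0.05 m and value of joint key_blue above 0.005 m) or (horizontal distance between tin_white and sale_mat below 0.05 m and value of joint key_white above 0.005 m)) and value of joint key_total below 0.002 m), for 0.1 s.
2. then, with all product keys up again, the green total key is pressed down (5 mm or more) (value of joint key_total above 0.005 m and value of joint each of key_red, key_yellow, key_blue, key_white below 0.0015 m), for 0.1 s.
At the end, for the whole second after the job is handed in: all five keys are up again (within 1.5 mm), one tin still stands on the mat, and every tin, jar and the card reader stand at rest within 15 mm of where they began, upright (value of joint each of key_red, key_yellow, key_blue, key_white, key_total below 0.0015 m and horizontal distance between any of tin_red, tin_yellow, tin_blue, tin_white and sale_mat below 0.05 m and not (distance of any of tin_red, tin_yellow, tin_blue, tin_white, honey_amber, honey_dark, card_reader from where it was at the start of the episode above 0.015 m or angle between any of tin_red, tin_yellow, tin_blue, tin_white, honey_amber, honey_dark, card_reader's own z axis and vertical above 0.3 rad) and linear speed of each of tin_red, tin_yellow, tin_blue, tin_white, honey_amber, honey_dark, card_reader below 0.02 m/s); the robot touches nothing.
It fails at once if a product key of another colour than the tin on the mat is pressed (more than 3 mm) ((horizontal distance between tin_red and sale_mat below 0.05 m and value of joint any of key_yellow, key_blue, key_white above 0.003 m) or (horizontal distance between tin_yellow and sale_mat below 0.05 m and value of joint any of key_red, key_blue, key_white above 0.003 m) or (horizontal distance between tin_blue and sale_mat below 0.05 m and value of joint any of key_red, key_yellow, key_white above 0.003 m) or (horizontal distance between tin_white and sale_mat below 0.05 m and value of joint any of key_red, key_yellow, key_blue above 0.003 m)).
It fails at once if a tin, jar or card reader is lifted, carried, shifted more than 15 mm or tipped (distance of any of tin_red, tin_yellow, tin_blue, tin_white, honey_amber, honey_dark, card_reader from where it was at the start of the episode above 0.015 m or angle between any of tin_red, tin_yellow, tin_blue, tin_white, honey_amber, honey_dark, card_reader's own z axis and vertical above 0.3 rad).
It fails at once if the fingers press on something with more than 30 N (contact force between the fingers and anything else above 30 N).
It also fails if it takes over 38 s, if anything falls off the work surface, if the arm or the gripper's body presses on something with over 40 N, if the wrist force passes 120 N, or if a joint passes its speed limit or range.

## Working session

There is one attempt and no reset: what is moved stays moved. The work goes in short steps, Python scripts to look and compute and a tool call to move; the robot and the scene stay as the last step left them, time stands still between calls to the robot, and variables do not carry over. Pictures are saved under pics/ and viewed, at most 10 in all, crops included, and the job is handed in when it is done.

Besides the shell and the picture viewer there is one more tool, called after "Request:" as name(argument=value, ...) on one line, values as JSON. step_arm: Moves the arm, as the interface text tells. Its arguments: {"type":"object","properties":{"commands":{"type":"array"}},"required":["commands"]}

```bash
mkdir -p pics && cat > h.py <<'E'
import numpy as np, cv2
from cell import ctrl
def shot(n):
    d=ctrl.get_image(n); d['f']=240/np.tan(np.radians(d['vfov'])/2); return d
def ray(d,u,v,z):
    T=np.linalg.inv(d['world_to_cam']); r=T[:3,:3]@np.array([(u-d['cx'])/d['f'],(v-d['cy'])/d['f'],1]); o=T[:3,3]
    return o+r*(z-o[2])/r[2]
E
python3 - <<'E'
from h import *
for n in('top','scene'):
    d=shot(n); cv2.imwrite(f'pics/{n}0.png',d['image'][:,:,::-1]); print(n,d['f'],np.linalg.inv(d['world_to_cam'])[:3,3])
s=ctrl.read_state(); print(s['eef_pos'],s['tool_rot'],s['clock'],s['width'])
E
```

```text
top 517.7429013518953 [ 447.34127255   20.25572494 1249.16335579]
scene 559.1251910615268 [1215.67879817  701.82695687  817.90923225]
[207.79529525 615.23457248 197.37759745] [-3.13984960e+00 -9.51964533e-06  2.81579006e+00] 0.1 85.27559453673493
```

View pics/top0.png

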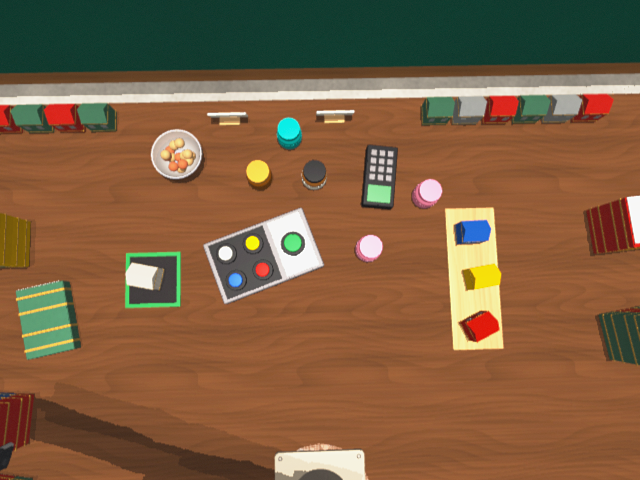

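View pics/scene0.png

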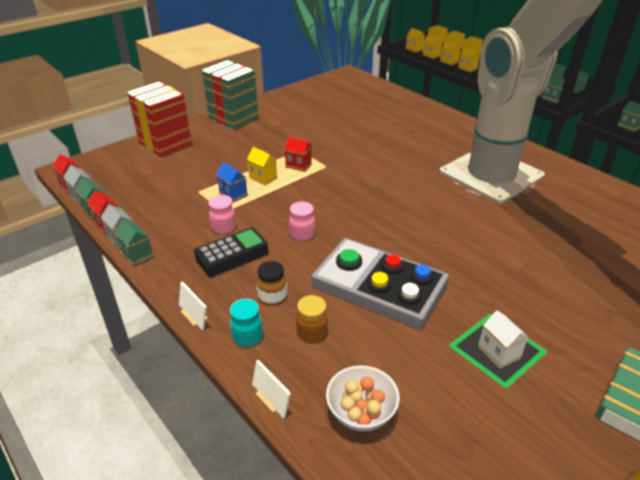

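The top view shows the mat at (153,279) with a white/cream tin on it at (145,277). The display board holds the blue (473,232), yellow (483,277) and red (481,326) tins. On the console, the keys are white (226,254), yellow (252,243), blue (236,280), red (262,269) and total (292,243).

The white key at (226,254) fits the description. The grey house tins along the back row are look-alikes, not on the mat or board. I'll measure the keys and confirm in a crop.

```bash
python3 - <<'E'
from h import *
seeds={'top':{'white':(226,254),'yellow':(252,243),'blue':(236,280),'red':(262,269),'total':(292,243)},
'scene':{'white':(410,291),'yellow':(380,280),'blue':(423,271),'red':(393,262),'total':(348,258)}}
for n in('top','scene'):
    d=shot(n); im=d['image']
    for k,(u,v) in seeds[n].items():
        ref=np.median(im[v-1:v+2,u-1:u+2].reshape(-1,3),0)
        m=(np.abs(im.astype(float)-ref).max(2)<45).astype(np.uint8)
        _,lab,st,c=cv2.connectedComponentsWithStats(m,connectivity=4)
        i=lab[v,u]; print(n,k,ref,st[i],c[i].round(1),ray(d,*c[i],59).round(1), d['range_z'][v,u])
    if n=='top':
        cv2.imwrite('pics/crop.png',cv2.resize(im[200:320,110:330,::-1],None,fx=3.5,fy=3.5,interpolation=cv2.INTER_CUBIC))
print(ctrl.read_state()['clock'])
E
```

```text
top white [247. 247. 247.] [219 246  13  14 143] [225.  252.8] [562.3 203.9  59. ] 1189.9916
top yellow [247. 247.  10.] [246 236  13  14 140] [251.9 242.5] [584.7 141.8  59. ] 1199.0217
top blue [ 99. 179. 247.] [229 274  13  12 127] [235.  279.5] [500.5 181.3  59. ] 1181.8019
top red [247.  79.  66.] [256 263  13  14 142] [262.  269.1] [522.7 119.6  59. ] 1186.9115
top total [ 99. 234. 132.] [284 235  17  16 221] [292.3 242.4] [582.6  48.8  59. ] 1196.311
scene white [247. 247. 245.] [403 283  15  12 137] [410.  288.7] [561.2 205.7  59. ] 1097.4869
scene yellow [247. 244.  10.] [372 272  15  11 124] [379.4 277.4] [583.5 143.3  59. ] 1120.4634
scene blue [ 48. 132. 238.] [416 265  14  10 109] [422.5 269.6] [499.3 183.6  59. ] 1140.7208
scene red [243.  38.  25.] [386 254  15  10 112] [393.  258.9] [520.9 120.9  59. ] 1162.5773
scene total [ 54. 202.  93.] [340 250  19  11 159] [348.7 255.1] [583.3  51.8  59. ] 1170.1359
0.2
```

View pics/crop.png

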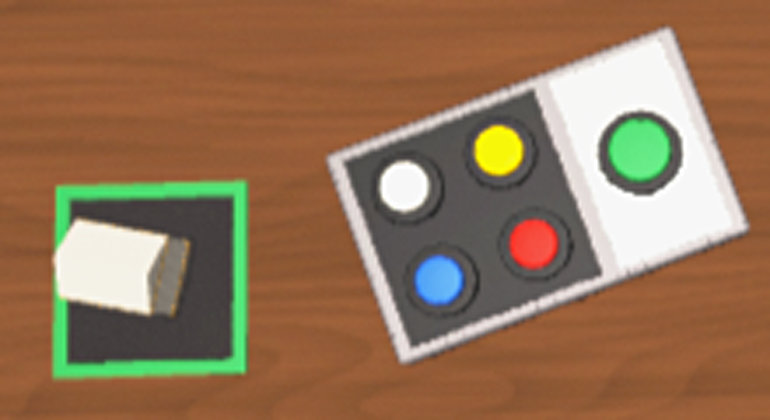

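White tin confirmed: it stands on the mat. The white key is at about (562, 205) and total at about (583, 50). Next I'll work out the shift to above the white key.

```bash
cat >> h.py <<'E'
from scipy.spatial.transform import Rotation as Ro
def go(t):
    s=ctrl.read_state(); R=Ro.from_euler('xyz',s['tool_rot']).as_matrix()
    print('cm tool',(R.T@(np.array(t)-s['eef_pos'])/10).round(2),'eef',np.round(s['eef_pos'],1),'rot',np.round(s['tool_rot'],4),'F',np.round(s['force'],2),'w',s['width'],'t',s['clock'],'q',np.round(s['qpos'],2))
E
python3 -c "
from h import *
go((561.8,204.8,150))"
```

```text
cm tool [-46.67 -27.57   4.79] eef [207.9 615.4 197.6] rot [-3.1405 -0.      2.8158] F [ 0.16 -0.79  0.6 ] w 85.84590217521705 t 0.2 q [-1.31  0.63  0.04  1.52 -0.03  1.   -0.02]
```

Request:
step_arm(commands=[-4,-2.4,0,0,0,0,0,-8,-4.7,0,0,0,0,0,-12,-7.1,0,0,0,0,0,-16,-9.5,0,0,0,0,0,-20,-11.8,0,0,0,0,0,-24,-14.2,0,0,0,0,0,-28,-16.5,0,0,0,0,0,-32,-18.9,0,0,0,0,0,-36,-21.3,0,0,0,0,0,-40,-23.6,0,0,0,0,0])

```text
clock: 1.2
eef_pos: [512.4, 262.5, 198.2]
tool_rot: [-3.142, -0.0, 2.816]
force: [1.0, 0.1, -0.0]
width: -0.3
gripper_force: 0.0
```

Request:
step_arm(commands=[-3,-1.8,0,0,0,0,0,-5,-3,1,0,0,0,0,-6.7,-4,3,0,0,0,0,-6.7,-4,4.8,0,0,0,0,-6.7,-4,4.8,0,0,0,0,-6.7,-4,4.8,0,0,0,0])

```text
clock: 1.8
eef_pos: [561.7, 205.3, 150.2]
tool_rot: [-3.141, -0.001, 2.816]
force: [-0.1, 0.5, 0.3]
width: 0.0
gripper_force: 0.0
```

```bash
python3 - <<'E'
from h import *
go((561.8,204.8,90))
go((583,50.3,90))
d=shot('top');a=d['image'][170:330,110:350,::-1]
b=shot('scene')['image'][150:330,270:510,::-1]
cv2.imwrite('pics/near.png',np.hstack([cv2.resize(a,(400,267)),cv2.resize(b,(400,300))[:267]]))
E
```

```text
cm tool [-0.03 -0.05  6.02] eef [561.7 205.3 150.2] rot [-3.1415e+00 -9.0000e-04  2.8163e+00] F [-0.12  0.49  0.26] w 0.03102262685125075 t 1.8 q [-0.43  0.61  0.05  1.72 -0.04  0.82  0.88]
cm tool [ -6.98 -14.01   6.01] eef [561.7 205.3 150.2] rot [-3.1415e+00 -9.0000e-04  2.8163e+00] F [-0.12  0.49  0.26] w 0.03102262685125075 t 1.8 q [-0.43  0.61  0.05  1.72 -0.04  0.82  0.88]
```

View pics/near.png

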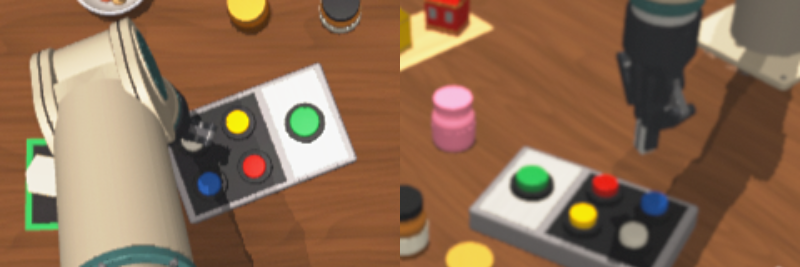

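The scene crop shows the shut fingertips at (645,150), hanging above and over the white key at (633,235). The top crop shows them partly covering the white key at (192,143). The reported pose matches to 0.5 mm, so I'm descending.

Request:
step_arm(commands=[0,0,3,0,0,0,0,0,0,6,0,0,0,0,0,0,7.7,0,0,0,0,0,0,8.5,0,0,0,0,0,0,8.8,0,0,0,0,0,0,9.1,0,0,0,0])

```text
clock: 2.5
eef_pos: [563.0, 205.5, 60.2]
tool_rot: [3.14, 0.002, 2.816]
force: [0.4, 0.0, -0.2]
width: 0.2
gripper_force: 0.0
```

Request:
step_arm(commands=[0,0,0.2,0,0,0,0,0,0,0.4,0,0,0,0,0,0,0.55,0,0,0,0,0,0,0.7,0,0,0,0,0,0,0.75,0,0,0,0,0,0,0.75,0,0,0,0,0,0,0.75,0,0,0,0])

```text
clock: 3.2
eef_pos: [562.1, 204.9, 51.7]
tool_rot: [3.142, 0.0, 2.816]
force: [0.8, -0.8, -0.3]
width: 0.3
gripper_force: 0.0
```

Almost no force at z 51.7, where about 4 N is expected. I'll look before going further.

```bash
python3 - <<'E'
from h import *
a=shot('scene')['image'][220:330,320:480,::-1]
b=shot('top')['image'][200:320,190:350,::-1]
cv2.imwrite('pics/press.png',np.hstack([cv2.resize(a,(400,275),interpolation=2),cv2.resize(b,(400,300),interpolation=2)[:275]]))
for i in range(3):
    s=ctrl.read_state();print(s['force'],s['torque'],s['eef_pos'],s['tau'].round(1) if hasattr(s['tau'],'round') else s['tau']); shot('top')
E
```

```text
[ 0.36610271 -0.26856056 -0.54951484] [ 0.05594968  0.02888753 -0.00148958] [562.14912602 204.85586672  51.73732543] [  0.  -55.8   1.3 -13.2   0.    0.   -0. ]
[-0.37206132 -0.82213067 -1.00253108] [ 0.01976746 -0.03013593  0.02707295] [562.1601957  204.8715749   51.73671961] [  0.  -55.8   1.3 -13.2   0.    0.   -0. ]
[ 0.19329242 -0.24308475 -0.7307487 ] [-0.00963282  0.00078789  0.02053446] [562.11714331 204.89534227  51.74874721] [  0.  -55.8   1.3 -13.2   0.    0.    0. ]
```

View pics/press.png

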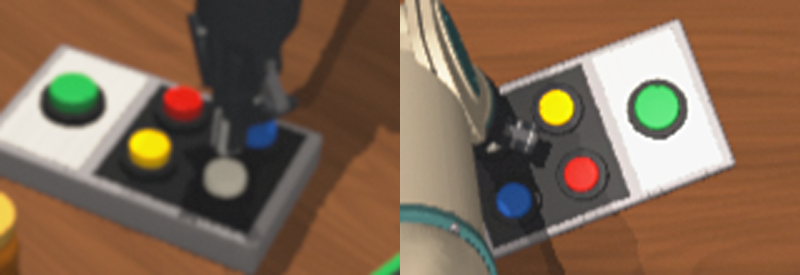

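The scene crop shows the white key's whole top at (225,178), unpressed, with the fingertips ending at about (222,150), short of it. I'll measure the fingertip in 3D from the range data.

```bash
python3 - <<'E'
from h import *
for n,(u0,u1,v0,v1) in {'scene':(396,424,250,300),'top':(218,256,236,272)}.items():
    d=shot(n);Z=d['range_z'];im=d['image'];T=np.linalg.inv(d['world_to_cam'])
    for v in range(v0,v1,4):
        row=[]
        for u in range(u0,u1,4):
            z=Z[v,u]; p=T@[(u-d['cx'])/d['f']*z,(v-d['cy'])/d['f']*z,z,1]
            row.append('%d,%d,%d/%d'%(*p[:3],im[v,u].mean()))
        print(n,v,'  '.join(row))
    q=d['world_to_cam']@[562,205,52,1]; print('proj TCP',q[0]/q[2]*d['f']+d['cx'],q[1]/q[2]*d['f']+d['cy'],q[2])
E
```

```text
scene 250 441,60,2/96  563,171,137/62  577,191,157/39  569,195,155/42  585,216,177/41  580,221,178/39  584,233,187/39
scene 254 453,71,4/102  443,75,1/77  567,185,138/46  582,206,160/40  585,217,168/40  581,223,170/38  581,232,175/40
scene 258 514,123,59/94  483,108,32/125  568,187,130/87  571,199,140/41  582,216,156/42  572,218,153/42  565,222,151/42
scene 262 523,131,58/93  515,135,57/67  488,125,35/42  572,201,132/49  579,215,145/41  565,214,136/40  563,221,140/37
scene 266 524,134,50/62  516,137,47/49  498,134,35/44  573,203,123/72  577,215,133/40  583,229,146/39  585,239,154/39
scene 270 531,141,47/40  522,144,44/32  511,145,39/55  572,203,113/99  571,211,118/53  585,232,140/38  588,242,148/53
scene 274 531,141,36/36  523,146,35/42  519,153,37/66  575,206,106/105  573,214,111/48  565,217,108/43  512,188,57/75
scene 278 540,150,37/40  532,154,35/36  525,159,34/49  576,209,98/114  572,215,101/43  563,217,97/42  514,191,50/57
scene 282 549,159,37/28  542,164,36/31  536,169,37/32  573,208,86/84  522,179,35/56  522,189,42/31  518,196,45/29
scene 286 557,167,36/39  552,173,37/29  565,
[... 1319 characters left out ...]
56 513,142,522/95  536,178,260/88  540,176,224/42  546,179,151/39  543,167,175/57  543,158,176/75  543,150,181/133  555,158,36/35  555,148,36/74  555,139,37/74
top 260 506,138,542/92  532,185,219/35  546,202,50/95  546,194,47/36  547,186,34/32  546,177,36/45  535,150,176/53  545,157,42/32  546,149,35/74  545,139,38/75
top 264 499,136,556/97  538,214,38/36  538,205,31/30  538,196,33/35  537,186,37/35  537,177,32/35  537,167,36/37  537,158,35/35  536,148,38/75  535,138,46/59
top 268 493,134,570/99  529,214,34/44  528,205,35/35  528,195,36/36  528,186,36/36  528,177,34/37  527,168,35/40  527,158,39/75  527,148,39/75  526,138,49/70
proj TCP 224.95497401842138 253.2749992600903 1197.0929035006545
```

```bash
python3 - <<'E'
from h import *
d=shot('scene');a=d['image'][170:310,340:500,::-1]
Z=d['range_z'][170:310,340:500]; c=cv2.applyColorMap(np.clip((Z-950)/250*255,0,255).astype(np.uint8),cv2.COLORMAP_JET)
cv2.imwrite('pics/zoom.png',np.hstack([cv2.resize(x,(400,350),interpolation=2) for x in(a,c)]))
T=np.linalg.inv(d['world_to_cam'])
for v in range(270,290,1):
    print(v,end=' ')
    for u in range(402,420,2):
        z=d['range_z'][v,u];p=T@[(u-d['cx'])/d['f']*z,(v-d['cy'])/d['f']*z,z,1];print('%d,%d,%d'%tuple(p[:3]),end='  ')
    print()
E
```

```text
270 516,145,41  508,143,35  573,199,111  573,204,114  574,209,118  573,213,120  584,226,136  582,229,137  585,236,142  
271 517,146,40  509,144,34  571,198,106  576,206,115  574,210,116  572,213,117  583,226,132  584,231,136  587,238,143  
272 517,145,37  513,148,37  574,201,107  574,206,111  574,210,113  571,212,113  570,216,116  585,232,135  563,220,114  
273 516,145,33  516,150,36  572,200,103  576,207,110  574,210,111  574,215,114  568,215,111  567,219,113  562,220,111  
274 519,148,34  519,153,37  575,202,103  576,207,107  571,209,106  575,216,114  569,216,110  566,218,109  561,220,108  
275 523,151,36  519,153,35  573,201,99  575,207,105  573,210,105  575,216,110  573,219,112  567,219,108  563,221,107  
276 524,153,35  522,156,36  573,201,97  576,208,103  569,208,99  576,217,110  569,217,105  565,218,104  560,219,102  
277 526,155,35  525,159,37  574,202,96  577,209,102  571,209,98  574,216,105  569,217,102  565,219,101  562,221,101  
278 529,157,36  528,161,37  572,201,91  575,208,97  574,212,99  574,216,103  568,217,99  564,219,99  513,185,45  
279 532,160,35  528,162,34  574
[... 510 characters left out ...]
521,188,38  521,194,42  
284 543,170,36  539,172,35  557,191,59  554,193,59  553,198,61  546,197,57  525,187,37  522,190,37  521,193,39  
285 544,171,34  563,191,60  560,194,60  558,197,61  553,198,59  551,202,60  548,204,60  525,192,38  522,195,37  
286 548,175,36  566,194,61  560,194,58  560,199,62  560,204,64  550,201,57  551,207,61  527,194,37  524,196,37  
287 557,182,45  568,196,61  565,198,61  560,200,59  556,201,58  555,205,59  551,207,58  548,209,58  525,198,36  
288 573,195,60  567,195,58  567,200,61  565,204,62  562,206,62  558,208,61  555,211,61  551,212,60  527,199,36  
289 572,195,57  570,198,58  570,203,62  566,205,61  562,207,60  559,209,60  556,211,59  552,214,59  538,208,46
```

View pics/zoom.png

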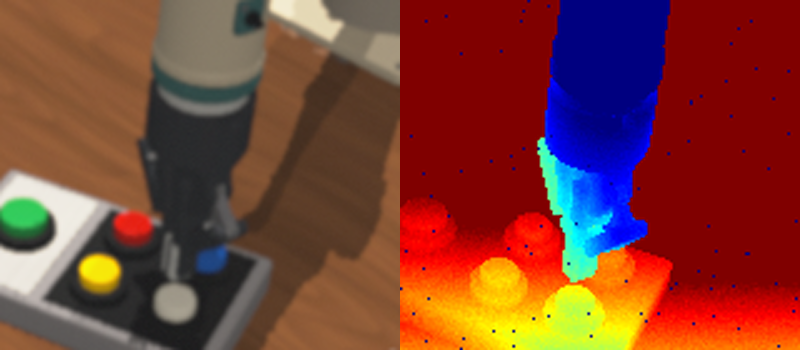

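The fingertip bottom is at z ≈ 84 by range, laterally over the key, while the state reports 51.7. The height reading is therefore about 30 mm low. I'll trust the camera and go down in small steps, feeling for contact.

Request:
step_arm(commands=[0,0,0.5,0,0,0,0,0,0,1.0,0,0,0,0,0,0,1.4,0,0,0,0,0,0,1.7,0,0,0,0,0,0,1.7,0,0,0,0,0,0,1.7,0,0,0,0])

```text
clock: 4.2
eef_pos: [562.1, 204.8, 34.6]
tool_rot: [-3.141, -0.0, 2.816]
force: [-1.1, 0.4, 0.1]
width: -0.0
gripper_force: 0.0
```

```bash
cat >> h.py <<'E'
def tip(u0,u1,v0,v1,lo=62,hi=110):
    d=shot('scene');T=np.linalg.inv(d['world_to_cam']);v,u=np.mgrid[v0:v1,u0:u1];z=cv2.medianBlur(d['range_z'],3)[v0:v1,u0:u1]
    P=np.stack([(u-d['cx'])/d['f']*z,(v-d['cy'])/d['f']*z,z,np.ones_like(z)],-1)@T.T
    return d,P[...,:3],u,v
E
python3 - <<'E'
from h import *
d,P,u,v=tip(400,422,270,300)
for c in range(2,20,2): print(c+400,[tuple(int(x) for x in P[r,c]) for r in range(6,30,2)])
for i in range(3): print(np.round(ctrl.read_state()['force'],2));shot('top')
E
```

```text
402 [(525, 153, 35), (530, 158, 36), (534, 162, 36), (539, 167, 37), (543, 170, 36), (548, 175, 36), (569, 192, 56), (572, 195, 55), (574, 197, 52), (577, 200, 51), (579, 202, 48), (583, 206, 48)]
404 [(523, 157, 37), (566, 192, 81), (571, 196, 82), (571, 197, 77), (572, 198, 73), (566, 194, 61), (569, 197, 60), (573, 201, 60), (576, 204, 58), (577, 205, 54), (577, 206, 50), (580, 209, 48)]
406 [(573, 201, 96), (573, 202, 92), (574, 203, 89), (573, 203, 83), (574, 205, 79), (575, 205, 74), (569, 202, 63), (571, 204, 61), (574, 207, 59), (576, 209, 57), (577, 210, 53), (577, 211, 48)]
408 [(574, 207, 101), (574, 207, 96), (574, 208, 92), (574, 208, 87), (573, 209, 81), (573, 209, 76), (573, 210, 71), (568, 206, 60), (571, 210, 60), (573, 212, 57), (574, 213, 52), (574, 214, 48)]
410 [(575, 212, 105), (573, 211, 98), (572, 211, 93), (572, 212, 88), (572, 212, 83), (573, 213, 79), (568, 211, 69), (563, 207, 58), (569, 213, 60), (572, 215, 58), (572, 216, 54), (572, 217, 49)]
412 [(577, 218, 110), (573, 215, 101), (572, 216, 96), (571, 216, 90), (572, 217, 86), (571, 217, 80), (558, 208, 60), (561, 211, 60), (565, 215, 59), (567, 217, 57), (568, 218, 53), (568, 219, 48)]
414 [(583, 227, 121), (585, 229, 118), (569, 218, 96), (568, 218, 90), (566, 217, 83), (565, 218, 78), (555, 210, 60), (557, 213, 59), (563, 218, 60), (564, 219, 57), (564, 220, 52), (565, 221, 48)]
416 [(585, 233, 126), (584, 233, 120), (565, 220, 95), (564, 220, 89), (563, 219, 82), (547, 209, 60), (549, 211, 58), (555, 216, 60), (558, 219, 58), (558, 220, 53), (559, 221, 49), (562, 224, 47)]
418 [(586, 238, 130), (583, 237, 123), (520, 192, 48), (522, 194, 45), (522, 194, 40), (522, 195, 36), (528, 200, 37), (542, 211, 48), (547, 216, 49), (552, 220, 49), (554, 222, 47), (559, 226, 47)]
[ 0.47 -0.51  0.9 ]
[ 0.64  0.03 -0.25]
[ 0.28 -0.7  -0.28]
```

Tip is now at about z 69, with about 10 mm to contact. Continuing in small steps.

Request:
step_arm(commands=[0,0,0.3,0,0,0,0,0,0,0.6,0,0,0,0,0,0,0.8,0,0,0,0,0,0,1.0,0,0,0,0,0,0,1.2,0,0,0,0,0,0,1.2,0,0,0,0])

```text
clock: 5.0
eef_pos: [561.9, 204.8, 22.5]
tool_rot: [-3.141, -0.0, 2.816]
force: [-1.0, -0.5, 2.7]
width: 0.2
gripper_force: 1.1
```

Contact at 2.7 N. Press on.

Request:
step_arm(commands=[0,0,0.1,0,0,0,0,0,0,0.2,0,0,0,0,0,0,0.3,0,0,0,0,0,0,0.3,0,0,0,0])

```text
clock: 5.4
eef_pos: [561.9, 204.8, 19.6]
tool_rot: [-3.141, -0.0, 2.816]
force: [-1.6, -0.4, 3.6]
width: 0.3
gripper_force: 1.6
```

Request:
step_arm(commands=[0,0,0.08,0,0,0,0,0,0,0.15,0,0,0,0,0,0,0.15,0,0,0,0,0,0,0.15,0,0,0,0])

```text
clock: 5.8
eef_pos: [561.9, 204.8, 18.2]
tool_rot: [-3.141, -0.0, 2.816]
force: [-1.6, -1.2, 3.8]
width: 0.2
gripper_force: 1.9
```

```bash
python3 - <<'E'
from h import *
d=shot('scene');a=d['image'][220:320,340:460,::-1]
cv2.imwrite('pics/down.png',cv2.resize(a,(720,600),interpolation=2))
for i in range(3): s=ctrl.read_state();print(np.round(s['force'],2),s['eef_pos']);shot('top')
E
```

```text
[-2.18 -0.59  3.94] [561.90271535 204.83862462  18.17417187]
[-2.86 -0.92  3.86] [561.95233623 204.78962736  18.19034768]
[-2.92  0.01  3.91] [561.9624651  204.81997878  18.20678085]
```

View pics/down.png

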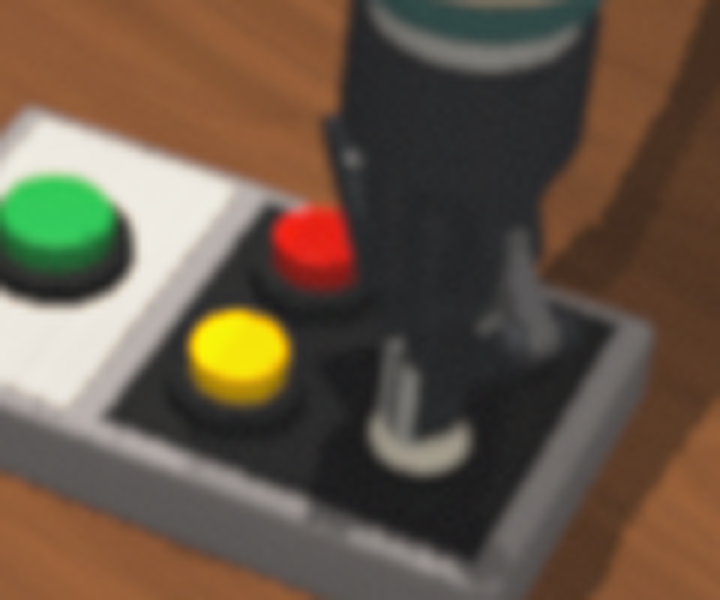

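The white key is nearly flush with its collar at 3.9 N, about 7.5 mm down, while yellow, red and total stay up. The thing over the blue key is a gripper link, about 110 mm high by range. Now I'll lift and move over the total key.

Request:
step_arm(commands=[0,0,-0.5,0,0,0,0,0,0,-1.5,0,0,0,0,0,0,-4,0,0,0,0,0,0,-6,0,0,0,0,-2,-4,-6,0,0,0,0,-4,-8,-6,0,0,0,0,-6,-12,-6,0,0,0,0,-6.9,-14,-6,0,0,0,0,-6.9,-14,-6,0,0,0,0])

```text
clock: 6.9
eef_pos: [583.8, 44.2, 79.0]
tool_rot: [-3.139, 0.003, 2.808]
force: [0.1, 0.4, 0.8]
width: -0.1
gripper_force: 0.0
```

```bash
python3 - <<'E'
from h import *
go((583,50.3,25))
d,P,u,v=tip(320,400,200,280)
d2=shot('scene');a=d2['image'][190:310,320:480,::-1]
cv2.imwrite('pics/tot.png',cv2.resize(a,(720,540),interpolation=2))
E
```

```text
cm tool [0.3  0.56 5.39] eef [583.8  44.2  79. ] rot [-3.1393e+00  2.8000e-03  2.8083e+00] F [0.11 0.41 0.79] w -0.10162424239420152 t 6.9 q [-0.14  0.69  0.02  1.81 -0.01  0.64  1.12]
```

View pics/tot.png

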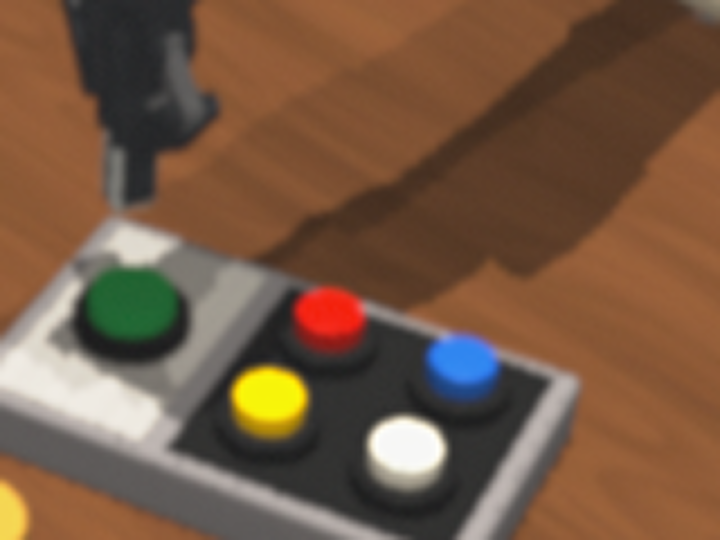

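All product keys are up again, and the white one stands full height at (405,445). The fingertips are above the total key at about (130,205) in the crop. I'll settle and recheck the position while starting down.

Request:
step_arm(commands=[0,0,0,0,0,0,0,0,0,1.5,0,0,0,0,0,0,3.0,0,0,0,0,0,0,4,0,0,0,0,0,0,4,0,0,0,0])

```text
clock: 7.5
eef_pos: [581.4, 51.5, 36.9]
tool_rot: [-3.141, -0.003, 2.818]
force: [-1.1, -0.3, -0.2]
width: -0.3
gripper_force: 0.0
```

```bash
python3 - <<'E'
from h import *
go((583,50.3,18))
E
```

```text
cm tool [-0.19 -0.07  1.89] eef [581.4  51.5  36.9] rot [-3.1410e+00 -2.7000e-03  2.8178e+00] F [-1.09 -0.27 -0.16] w -0.3166593099560634 t 7.5 q [-0.14  0.75  0.01  1.83 -0.01  0.56  1.12]
```

Within 2 mm on a 42 mm key, so I can press.

Request:
step_arm(commands=[0,0,0.6,0,0,0,0,0,0,1.0,0,0,0,0,0,0,1.3,0,0,0,0,0,0,1.6,0,0,0,0,0,0,1.8,0,0,0,0,0,0,2.0,0,0,0,0,0,0,2.0,0,0,0,0,0,0,2.0,0,0,0,0])

```text
clock: 8.3
eef_pos: [582.9, 50.3, 18.4]
tool_rot: [3.141, 0.0, 2.816]
force: [-0.8, 1.7, 4.6]
width: 0.1
gripper_force: 1.8
```

Request:
step_arm(commands=[0,0,0,0,0,0,0,0,0,0,0,0,0,0,0,0,-0.5,0,0,0,0,0,0,-1.5,0,0,0,0,0,0,-4,0,0,0,0,0,0,-8,0,0,0,0,0,0,-12,0,0,0,0,0,0,-15,0,0,0,0,0,0,-15,0,0,0,0,0,0,-15,0,0,0,0])

```text
clock: 9.3
eef_pos: [582.6, 49.8, 169.0]
tool_rot: [3.141, 0.001, 2.815]
force: [-0.1, 0.3, -0.3]
width: -0.4
gripper_force: 0.0
```

```bash
python3 - <<'E'
from h import *
s=ctrl.read_state();print(s['clock'],s['eef_pos'],s['force'])
cv2.imwrite('pics/end.png',shot('scene')['image'][:,:,::-1])
E
```

```text
9.3 [582.60803151  49.76988888 169.00774119] [-0.13864529  0.30320921 -0.29827034]
```

View pics/end.png

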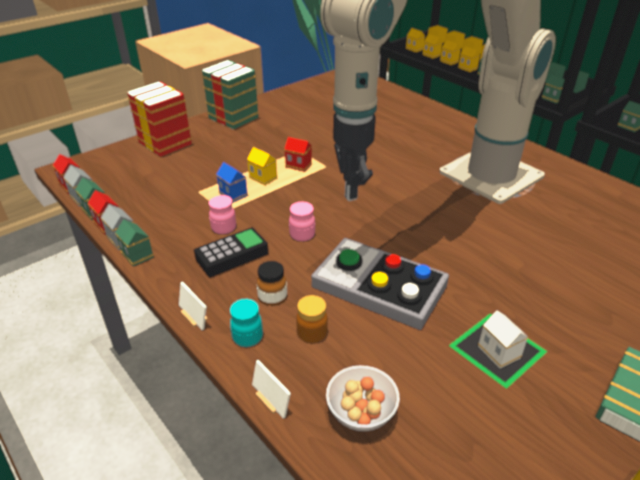

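All five keys are up (total at (348,258), white at (410,291)). The tins, jars and card reader stand where they began, and the arm is clear.

```bash
python3 -c "
from cell import ctrl
print(ctrl.finish_job())"
```

```text
the job is handed in; nothing more can be done
None
```

I pressed the white key (the white tin was on the mat) and then the green total key, each about 7.5 mm down by spring force. All keys came back up, nothing was moved, and the job was handed in at about 9 s; no verdict was returned.

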